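# Tighten the grow lamp's lens ring with the pin spanner

### The arm

A 7-joint arm with a two-finger parallel gripper is mounted at the origin on the work surface. World frame = base frame: x ahead of the robot, y to its left, z up, the work surface at z = 0. Lengths are in mm, angles in rad, forces in N, time in s.
With the tool pointing down it reaches from about 350 to 900 mm from the base axis. Payload 8.1 kg.
Tool frame: the origin (TCP) lies midway between the tips of the shut fingers; the grasp point (between the pads) lies 19 mm behind it (grip_point_offset is the distance from the TCP to the grasp point, in mm); x points along the fingers, z is the direction in which the jaws open and shut, and the axes are right-handed (so a half turn about x gives the same grasp; the last joint's range is limited). The gripper opens to 85 mm and grips with 20 to 120 N. Pads are 22 mm wide; open, the fingers measure 114 mm over their backs; the gripper's body (76 mm by 85 mm) begins 54 mm behind the grasp point. The pads swing forward as they close: fully open they stand 13 mm farther back than shut.
Start: joints at [1.042, 0.434, 0.025, 1.573, -0.012, 1.134, -0.075], TCP at [258.135, -569.217, 231.323] pointing down, gripper open.
Joint ranges: [-2.62, 2.62], [-0.44, 2.09], [-1.27, 1.32], [0.08, 2.57], [-1.32, 4.46], [0.12, 2], [-2.74, 2.74]. Speed limits (rad/s): [2.22, 2.22, 3.01, 3.01, 3.14, 3.14, 3.14].

### API

Orientations are given as [roll, pitch, yaw] about the fixed x, y, z axes, in that order (R = Rz(yaw) Ry(pitch) Rx(roll)).
In Python, from station import * gives the robot as it stands. The module is installed in compiled form; this text tells all that it offers.
- The arm moves only by the tool servo_tool, never from a script. Its argument "motion" is a list of rows, each a list of 4 numbers: the shift along the tool's x, y, z in cm, then the turn about the tool's x in rad. In form: [[x, y, z, roll], ...]. A call has 1 to 20 rows; each row is the pose to reach, as a shift and turn from the pose commanded when the call began, along the tool's axes at that moment; what a row does not reach only later rows make up. A row lasts 1/12 s, in which the tool goes at most 41.7 mm and 7.16 degrees, less where a joint would pass 70% of its speed; a pose out of reach is approached as far as the arm can. A call with a gripper value outside its range is refused whole. "gripper" is the gripper command: -1 is fully open, 1 is shut, values between are in proportion, set as the call begins (left out, the last holds). The fingers move at their own pace and stop on an object; the grip force is fixed at half the most. Time passes only in rows, so rows that repeat a pose let the fingers close. It gives the time, the measured TCP pose, the force and the opening at its end, in the units of the state.
- get_state(): the state, without advancing time (a new reading comes with each control period).
- capture(name): name is "scene" or "top"; returns the picture (480x640x3 uint8, blue, green, red); there is no depth.
- calibration(name): a dict with "K" (3x3 intrinsics, pixels), "R" (3x3) and "t" (3): a world point X has camera coordinates R X + t. Camera axes: x right, y down, z forward; pixel columns grow to the right and rows downward; lengths in mm; the calibration is good to about 2 mm. A picture is of the moment at which its call begins. calibration takes no time and is no camera call.
- finish_job(): hands the job in, once; it reports no verdict.
Trained networks look in the newest picture that a camera, given by its name, has taken for a name from the list of things; names that differ only in an ending like _2 or _b are one class to them, and where a whole thing is asked for, a point or a joint stands for the part that bears it (a point fixed in the world has none). Each returns a list of dicts, best first, with "score" (0 to 1); they miss things now and then, are a little off and sometimes report something else, mostly with a low value. They report only what shows in the picture. A call takes as long as a camera call. They do not tell look-alikes from the thing itself.
- search_frame(camera, query): "at" ([x, y, z] in mm, in world coordinates, good to about 4 mm: the middle of the surface that is visible of it).
- regions_of(camera, query): "mask" (480x640 bool, what is visible of it).
- place_of(camera, query): "at" ([x, y, z] in mm, in world coordinates, good to about 4 mm: a listed point, or the origin of a listed thing).
The state is a dict: "time": time; "joint_positions": joint angles; "joint_vel": joint speeds; "joint_efforts": joint torques, N m; "ee_pos": TCP position; "ee_rot": TCP orientation; "wrist_force": force on the tool from outside, world axes, zero at the start; "torque": the same for the moment, N m; "width": opening from 0.0 (shut) to 1.0 (fully open).
Only numpy, scipy, OpenCV 4.12 (cv2) and the standard library are available. Lean on these libraries where they do the work, as an engineer would, in place of code of your own. Each camera call takes 0.05 s, during which the arm holds its last target.

### The job

The glass of the grow lamp on the bench is loose. Take the two-pin spanner from its stand, feel gently for the holes in the lamp's retaining ring until both pins drop fully in, and only then turn the ring clockwise (seen from above) with it until it comes up against its stop, never pressing or forcing the ring with more than 25 N (both pins added up). Then put the spanner back upright in the slot of its stand as it was, let go, and leave everything else where it is.

Things in the scene. Friction and masses are not known exactly. Their poses are not given: they have to be found in the camera images.
- lamp: Grow-lamp head lying face up, fixed to the bench; origin under its centre, z up. Black base 130 mm square, 12 mm thick, edges along its x and y; finned aluminium body 110 mm across; white rim 104 mm across, top 93 mm above the bench. The bare-metal retaining ring, 88 mm across round a 46 mm glass, sits inside the rim, its face 4 mm above the rim.
- ring_face (a point): Centre of the ring's upper face (97 mm above the bench, unpressed); axes are the LAMP's, not the ring's. Four square blind holes, 10 mm wide, 9 mm deep, 90 degrees apart on a 32 mm radius. How far round they stand is NOT measured: at the start one lies anywhere within 0.35 rad of the lamp's +x. Find by eye or feel: pins dragged round the face under light pressure drop in.
- glass (a point): Centre of the glass, 7 mm below ring_face. Ring and glass ride on a springy rubber gasket: pressing them down takes about 1 N to start, then 2.5 N per mm, up to 3 mm, then solid; under a turning load the whole ring twists elastically 0.017 rad per 0.1 N m (so 0.04 rad while it turns) and springs back after, without changing joint ring.
- ring (a joint): How far the ring is screwed in, rad; clockwise seen from above counts up. 0 to 0.12 at the start, firm stop at 0.60 (there only the gasket's twist gives). It does not tell where the holes stand. Friction holds it with about 0.25 N m, which is 8 N summed over both pins (0.5 N m is 16 N). Pins rubbing on its face with under 8 N do not turn it.
- stand: Grey tool stand, fixed; origin under its centre on the bench, x along its slot. Base 125 x 60 x 8 mm with two rails 110 mm long, 18 mm wide, tops 36 mm above the bench, and a 13 mm wide slot between them, open at both ends. The spanner's bar rests on both rails with its pins hanging in the slot, pin tips 21 mm above the bench.
- spanner_grip (a point): Centre of the black handle of the two-pin spanner (0.2 to 0.35 kg), at first in the stand. x along the bar from pin to pin, z up. Handle: upright block 44 mm in x, 20 mm in y (grip across this), from 30 mm below to 26 mm above this point. Below it a steel bar 84 x 24 x 10 mm, underside 40 mm below this point, and two pins 7 mm thick, 15 mm long, at x = +-32 mm.
- spanner_pins (a point): Mid-point between the two pin tips of the spanner, 55 mm below spanner_grip; same axes.
- wrench: Bystander: open-ended wrench, 150 mm long, lying on the bench along x.
- gasket: Bystander: flat rubber ring, 80 mm across; origin under its centre.
- brush: Bystander: small brush, 160 mm long, lying on the bench.
- pot: Bystander: terracotta pot, 70 mm across, 65 mm tall; origin under its centre.
- pot2: Bystander: black plant pot, 72 mm across, 60 mm tall; origin under its centre.
- jar: Bystander: lidded jar, 60 mm across, 80 mm tall; origin under its centre.
- bottle: Bystander: white bottle, 64 mm across, 170 mm tall; origin under its centre.
- mug: Bystander: mug, 80 mm across, 90 mm tall; origin under its centre.
Not all that is in view belongs to the job. Of the things that look like the part that bears spanner_grip, the smaller one is meant. Of the things that look like the stand, take the one that is farthest from the robot's base at the start.

How it is judged:
By the outcome, as a careful person would: the job done as asked, in the order asked, and still so for the second after the job is handed in, with the robot touching nothing.
It also fails if it takes over 72 s, if anything falls off the work surface, if the arm or the gripper's body presses on something with over 40 N, if the wrist force passes 120 N, or if a joint passes its speed limit or range.

## Working session

There is one attempt and no reset: what is moved stays moved. The work goes in short steps, Python scripts to look and compute and a tool call to move; the robot and the scene stay as the last step left them, time stands still between calls to the robot, and variables do not carry over. Pictures are saved under pics/ and viewed, and the job is handed in when it is done.

Besides the shell and the picture viewer there is one more tool, called after "Call:" as name([rows], argument=value, ...), one row to a line, values as JSON. servo_tool: Moves the arm, as the interface text tells. Its arguments: {"type":"object","properties":{"motion":{"type":"array","items":{"type":"array","items":{"type":"number"}}},"gripper":{"type":"number"}},"required":["motion"]}

```bash
mkdir -p pics; ls
python3 - <<'E'
from station import *
import cv2
s=get_state(); print(s)
for n in ("scene","top"):
    im=capture(n); cv2.imwrite(f"pics/{n}0.png",im)
    c=calibration(n); print(n,c)
for n in ("scene","top"):
  for q in ("spanner_grip","stand","lamp","ring_face","spanner_pins"):
    print(n,q,[(round(d['score'],2),[round(float(v)) for v in d['at']]) for d in place_of(n,q)])
E
```

```text
pics
{'time': 0.0, 'joint_positions': array([ 1.04242297,  0.43523437,  0.02500315,  1.57411379, -0.01163416,
        1.13401887, -0.07509583]), 'joint_vel': array([ 5.79406841e-04, -1.24654003e-03,  1.75078598e-03,  2.06225628e-03,
       -1.14216375e-03, -4.01833296e-05,  9.41054366e-04]), 'joint_efforts': array([ 2.03190604e-03, -6.70467281e+01,  1.02626950e+00, -3.16209733e+01,
        1.57627469e-02,  1.25111875e-02,  5.34247147e-05]), 'ee_pos': array([ 257.86616146, -568.75040828,  230.51279556]), 'ee_rot': array([-3.06211737,  1.56916749,  2.07593731]), 'wrist_force': array([ 0.15158574,  0.49915523, -0.01583742]), 'torque': array([ 0.02234836, -0.02122421,  0.04983264]), 'width': 1.0043954467441532}
scene {'K': array([[440.47542745,   0.        , 318.73378248],
       [  0.        , 440.47542745, 241.19499691],
       [  0.        ,   0.        ,   1.        ]]), 'R': array([[ 0.72359932,  0.69019823, -0.00551615],
       [ 0.43282477, -0.45996698, -0.77530194],
       [-0.53764927,  0.55862043, -0.63156669]]), 't': array([-354.83822776, -129.99711171, 1485.552452  ])}
top {'
[... 229 characters left out ...]
  [-9.81786303e-01, -2.28401043e-03, -1.89974836e-01],
       [ 1.89973091e-01,  9.60138721e-04, -9.81788828e-01]]), 't': array([  -4.58332445,  512.87845521, 1424.90142121])}
scene spanner_grip [(0.96, [579, -211, 74]), (0.76, [384, -258, 81])]
scene stand [(0.97, [247, -370, -2]), (0.94, [574, -204, 3])]
scene lamp [(0.64, [487, 226, -4])]
scene ring_face [(0.7, [488, 228, 96])]
scene spanner_pins [(0.75, [582, -207, 20]), (0.75, [386, -255, -3])]
top spanner_grip [(0.87, [579, -211, 80]), (0.74, [388, -256, 79])]
top stand [(0.91, [579, -211, -3]), (0.61, [255, -368, 4])]
top lamp [(0.88, [489, 228, -2])]
top ring_face []
top spanner_pins [(0.72, [384, -262, -1]), (0.58, [581, -210, 23])]
```

View pics/scene0.png

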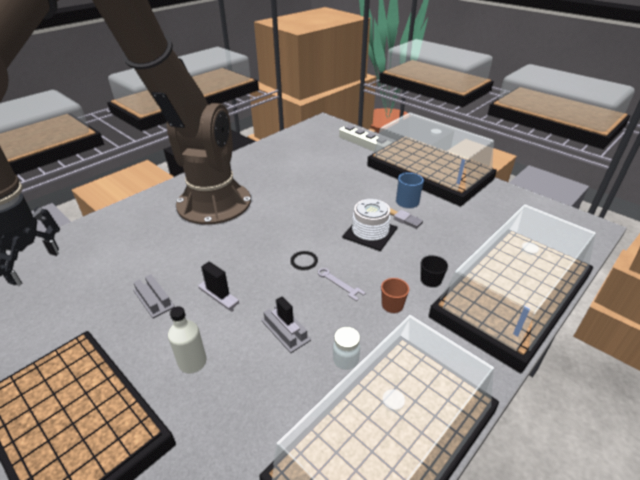

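View pics/top0.png

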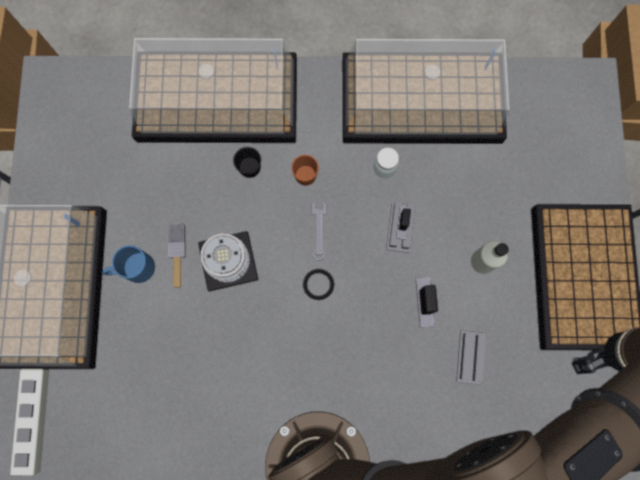

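Candidates in the top view:
- Spanners: one standing in the stand at about (404,220), and a bigger one on the bench at about (428,298).
- Stands: the farther one at (400,228), and an empty nearer one at (471,357).

I choose the smaller spanner at (404,220) in the far stand, and check that choice in close crops.

Run:
```python
import cv2,numpy as np
t=cv2.imread("pics/top0.png"); s=cv2.imread("pics/scene0.png")
a=cv2.resize(t[190:330,370:460],None,fx=4,fy=4,interpolation=cv2.INTER_CUBIC)
b=cv2.resize(s[240:360,190:320],(600,554),interpolation=cv2.INTER_CUBIC)[:,150:]
h=554; a=cv2.resize(a,(int(a.shape[1]*h/a.shape[0]),h)); print(a.shape,b.shape)
cv2.imwrite("pics/crop1.png",np.hstack([a,b[:,:430]]))
cv2.imwrite("pics/lamp1.png",cv2.resize(t[225:295,190:265],None,fx=8,fy=8,interpolation=cv2.INTER_CUBIC))
```

```text
(554, 356, 3) (554, 450, 3)
```

View pics/crop1.png

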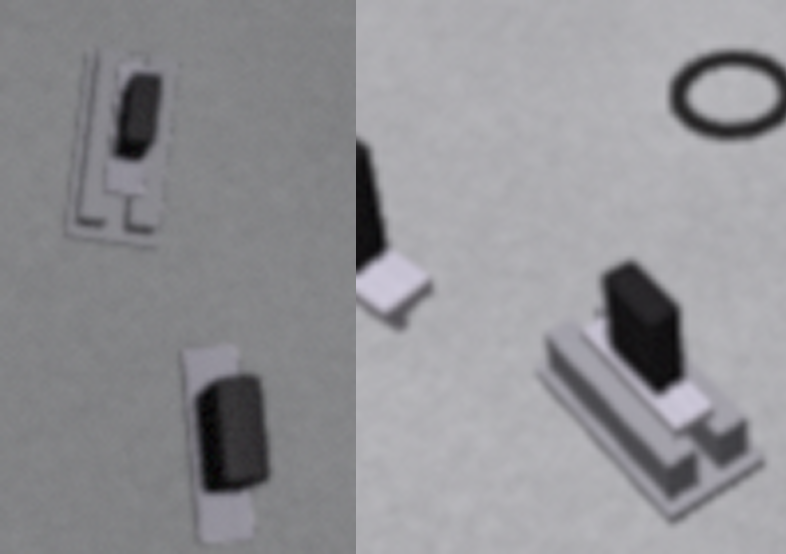

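View pics/lamp1.png

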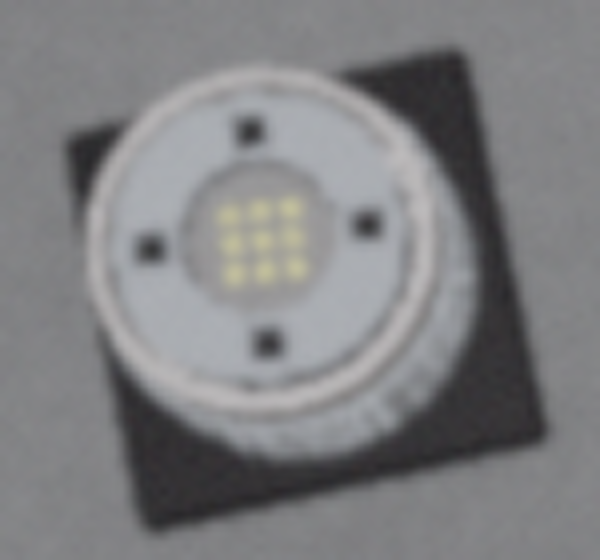

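The crops confirm it: the spanner seated in the far stand's slot is the smaller of the two. The ring holes show as dark dots in the lamp crop at (250,131), (368,225), (268,344) and (151,250).

```bash
cat > h.py <<'E'
import cv2,numpy as np
from station import *
def ray(n,uv,z):
    c=calibration(n); K,R,t=map(np.array,(c['K'],c['R'],c['t']))
    uv=np.atleast_2d(uv).astype(float)
    d=np.c_[(uv[:,0]-K[0,2])/K[0,0],(uv[:,1]-K[1,2])/K[1,1],np.ones(len(uv))]@R
    C=-R.T@t
    s=(z-C[2])/d[:,2]
    return C+d*s[:,None]
def proj(n,X):
    c=calibration(n); K,R,t=map(np.array,(c['K'],c['R'],c['t']))
    p=np.atleast_2d(X)@R.T+t; p=p@K.T
    return p[:,:2]/p[:,2:]
def holes(im,guess,z=97,r=4):
    g=cv2.cvtColor(im,cv2.COLOR_BGR2GRAY).astype(float); out=[]
    for u,v in guess:
        for _ in range(4):
            u0,v0=int(round(u)),int(round(v))
            p=g[v0-r:v0+r+1,u0-r:u0+r+1]; w=np.clip(np.percentile(p,60)-15-p,0,None)
            yy,xx=np.mgrid[v0-r:v0+r+1,u0-r:u0+r+1]
            u,v=(w*xx).sum()/w.sum(),(w*yy).sum()/w.sum()
        out.append((u,v))
    return np.array(out)
E
python3 - <<'E'
from h import *
t=cv2.imread("pics/top0.png")
gs=[(190+(x+.5)/8-.5,225+(y+.5)/8-.5) for x,y in [(250,131),(368,225),(268,344),(151,250)]]
p=holes(t,gs); X=ray("top",p,97)
print(p.round(2),X.round(1)); c=X.mean(0); print("c",c,"r",np.linalg.norm(X-c,axis=1),"ang",np.arctan2(*(X-c).T[1::-1]))
# lamp base corners z=12
q=[(190+x/8-.5,225+y/8-.5) for x,y in [(68,135),(460,50),(545,438),(148,530)]]
L=ray("top",q,12); print("lamp",L.round(1),L.mean(0)); 
for i in range(4):
  d=L[(i+1)%4]-L[i]; print(np.linalg.norm(d),np.arctan2(d[1],d[0]))
a=cv2.resize(t[200:260,375:425],None,fx=10,fy=10,interpolation=cv2.INTER_CUBIC); cv2.imwrite("pics/st1.png",a)
E
```

```text
[[220.8  241.34]
 [235.6  252.71]
 [223.21 267.8 ]
 [208.41 255.71]] [[518.4 231.2  97. ]
 [491.1 195.3  97. ]
 [454.9 223.4  97. ]
 [483.7 259.3  97. ]]
c [487.03334013 227.27133595  97.        ] r [31.61030282 32.23317793 32.3425412  32.16107901] ang [ 0.12364882 -1.44535391 -3.02039007  1.6734764 ]
lamp [[535.5 302.9  12. ]
 [563.2 180.3  12. ]
 [439.8 150.8  12. ]
 [410.8 273.   12. ]] [487.34391043 226.72573881  12.        ]
125.6467945477954 -1.3488890408605316
126.84430937798342 -2.906600588056319
125.63727480106647 1.8037086871346149
128.22703477775576 0.2349845438452384
```

View pics/st1.png

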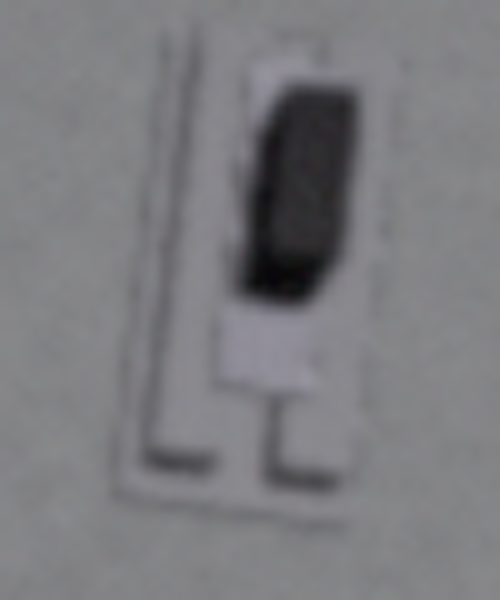

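Run:
```python
from h import *
f=lambda L:[(375+(x+.5)/10-.5,200+(y+.5)/10-.5) for x,y in L]
B=ray("top",f([(218,380),(318,392)]),46); T=ray("top",f([(253,62),(325,55)]),46)
print("bar",B.round(1),T.round(1),"mid",(B.mean(0)+T.mean(0))/2, np.arctan2(*(T[0]-B[0])[1::-1]))
H=ray("top",f([(290,85),(357,90),(345,258),(270,252)]),102); print("handle",H.round(1),H.mean(0),np.arctan2(*(H[0]-H[3])[1::-1]),np.arctan2(*(H[1]-H[2])[1::-1]))
S=ray("top",f([(115,493),(345,525)]),8); print("stand end",S.round(1)); d=S[0]-S[1]; print(np.arctan2(d[1],d[0])-np.pi/2,np.linalg.norm(d))
R=ray("top",f([(145,455),(190,40)]),36); d=R[1]-R[0];print("rail",np.arctan2(d[1],d[0]),R)
# model overlay
im=cv2.imread("pics/top0.png")[200:260,375:425]; im=cv2.resize(im,None,fx=10,fy=10,interpolation=cv2.INTER_CUBIC)
def box(x,y,a,hx,hy,z,col):
    c,s=np.cos(a),np.sin(a)
    P=np.array([[x+c*i*hx-s*j*hy,y+s*i*hx+c*j*hy,z] for i,j in [(-1,-1),(1,-1),(1,1),(-1,1)]])
    p=((proj("top",P)-[375,200]+.5)*10-.5).astype(int); cv2.polylines(im,[p.reshape(-1,1,2)],True,col,1)
x,y,a=579,-211,-0.09
box(x,y,a,42,12,46,(0,0,255));box(x,y,a,22,10,102,(0,255,0));box(x,y,a,62.5,30,8,(255,255,0));
cv2.imwrite("pics/ov1.png",im)
```

```text
bar [[ 539.3 -191.9   46. ]
 [ 536.4 -216.4   46. ]] [[ 620.1 -202.3   46. ]
 [ 622.  -220.3   46. ]] mid [ 579.45734385 -207.70432965   46.        ] -0.1286894272793761
handle [[ 599.5 -203.4  102. ]
 [ 598.3 -219.4  102. ]
 [ 557.2 -215.4  102. ]
 [ 558.6 -197.7  102. ]] [ 578.4134237  -208.96293657  102.        ] -0.13913834801897726 -0.09505967361846536
stand end [[ 518.3 -170.2    8. ]
 [ 510.2 -227.9    8. ]]
-0.13881320337042768 58.204945917159115
rail -0.12511071157608097 [[ 522.46586923 -174.69751439   36.        ]
 [ 628.46268692 -188.02847952   36.        ]]
```

View pics/ov1.png

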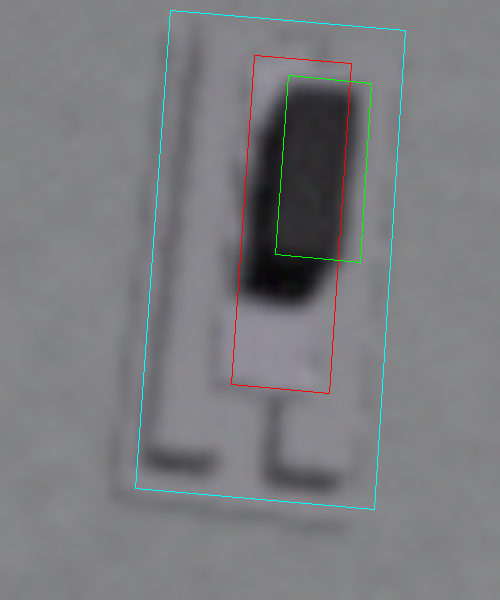

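Run:
```python
from h import *
im=cv2.imread("pics/top0.png")[200:260,375:425]; im=cv2.resize(im,None,fx=10,fy=10,interpolation=cv2.INTER_CUBIC)
im=cv2.convertScaleAbs(im,alpha=1.5,beta=-70)
def box(x,y,a,hx,hy,z,col):
    c,s=np.cos(a),np.sin(a)
    P=np.array([[x+c*i*hx-s*j*hy,y+s*i*hx+c*j*hy,z] for i,j in [(-1,-1),(1,-1),(1,1),(-1,1)]])
    p=((proj("top",P)-[375,200]+.5)*10-.5).astype(int); cv2.polylines(im,[p.reshape(-1,1,2)],True,col,1)
x,y,a=578.5,-208.3,-0.125
box(x,y,a,42,12,46,(0,0,255));box(x,y,a,22,10,102,(0,255,0));
x,y,a=575.5,-207.3,-0.125
box(x,y,a,62.5,30,8,(255,255,0));
for k in(1,-1): box(x-np.sin(a)*15.5*k,y+np.cos(a)*15.5*k,a,55,9,36,(255,0,255))
cv2.imwrite("pics/ov2.png",im)
```

```text
(no output)
```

View pics/ov2.png

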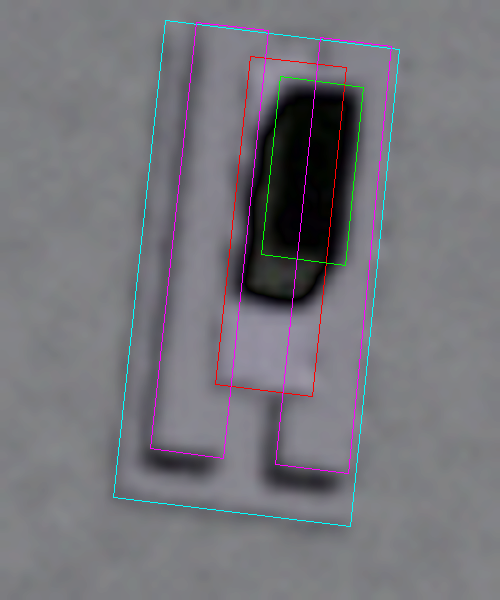

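```bash
cat >> h.py <<'E'
from scipy.spatial.transform import Rotation as Ro
def Rt(): 
    s=get_state(); return Ro.from_euler('xyz',s['ee_rot']).as_matrix(),np.array(s['ee_pos'])
def tyaw(R):  # yaw of jaw axis' perpendicular (spanner x), mod pi
    z=R[:,2]; a=np.arctan2(z[1],z[0])-np.pi/2
    return (a+np.pi/2)%np.pi-np.pi/2
def go(x,y,z,yaw=None):
    R,p=Rt(); d=R.T@(np.array([x,y,z])-p)/10
    # roll about tool x: x is down => +roll = clockwise from above
    dr=0 if yaw is None else -(yaw-tyaw(R))
    print("shift cm",d.round(2),"roll",round(dr,3),"now",p.round(1),"yaw",round(tyaw(R),3))
E
python3 - <<'E'
from h import *
R,p=Rt(); print(R.round(3)); go(578,-208.5,180,-0.125)
E
```

```text
[[ 0.     0.911  0.413]
 [-0.     0.413 -0.911]
 [-1.    -0.     0.   ]]
shift cm [  5.13  44.03 -19.65] roll 0.551 now [ 258.1 -569.3  231.4] yaw 0.426
```

Call:
servo_tool([
  [-0.5,2,-1,0.03],
  [-1,5,-2.2,0.08],
  [-1,8,-3.6,0.13],
  [-1,11.5,-5.1,0.18],
  [-1,15,-6.7,0.24],
  [-1,18.5,-8.2,0.29],
  [-1,22,-9.8,0.34],
  [-1,25.5,-11.4,0.39],
  [-1,29,-12.9,0.43],
  [-1,32.5,-14.5,0.47],
  [-1,36,-16,0.5],
  [-1,39,-17.4,0.53],
  [-1,41.5,-18.5,0.55],
  [-1,43,-19.2,0.551],
  [-1,44,-19.65,0.551],
  [-1,44,-19.65,0.551],
], gripper=-0.2)

```text
time: 1.93
ee_pos: [579.2, -206.0, 241.1]
ee_rot: [2.861, 1.57, 1.169]
wrist_force: [0.2, 0.8, -0.6]
width: 0.601
```

Run:
```python
from h import *
go(578,-208.5,60,-0.125); s=get_state(); print(s['time'],s['joint_positions'].round(2),s['wrist_force'],s['torque'],s['width']); R,p=Rt(); print(R.round(3))
```

```text
shift cm [18.11 -0.09  0.28] roll 0.003 now [ 579.2 -206.   241.1] yaw -0.122
1.9333 [ 0.27  0.41 -0.02  1.58  0.01  1.15 -1.44] [ 0.17498212  0.77121153 -0.62725183] [0.03782282 0.01455833 0.04119583] 0.6008480094200117
[[ 0.     0.993 -0.121]
 [ 0.001 -0.121 -0.993]
 [-1.     0.    -0.001]]
```

Call:
servo_tool([
  [2,0,0.2,0.003],
  [5,0,0.28,0.003],
  [8,-0.1,0.28,0.003],
  [11,-0.1,0.28,0.003],
  [14,-0.1,0.28,0.003],
  [16.5,-0.1,0.28,0.003],
  [17.7,-0.1,0.28,0.003],
  [18.1,-0.1,0.28,0.003],
  [18.1,-0.1,0.28,0.003],
])

```text
time: 2.68
ee_pos: [575.7, -212.2, 60.1]
ee_rot: [-1.241, 1.57, -2.942]
wrist_force: [-0.3, 0.3, 0.3]
width: 0.598
```

Run:
```python
from h import *
go(578,-208.5,60,-0.125); s=get_state(); print(s['time'],s['wrist_force'])
im=capture("scene"); cv2.imwrite("pics/g1.png",cv2.resize(im[230:360,210:360],(750,600)[:2],interpolation=cv2.INTER_CUBIC))
```

```text
shift cm [ 0.01  0.18 -0.4 ] roll -0.004 now [ 575.7 -212.2   60.1] yaw -0.129
2.6833 [-0.27176174  0.25759312  0.31431938]
```

View pics/g1.png

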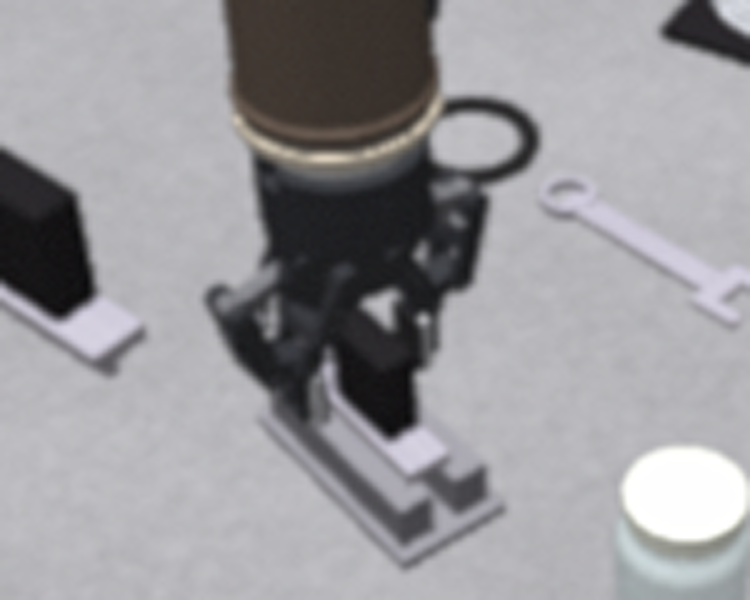

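The open jaws straddle the handle and the spanner is untouched. The jaws sit about 4 mm off because of lag in the earlier reading, so I correct that and close.

Call:
servo_tool([
  [0,0.1,-0.2,0],
  [0,0.2,-0.4,0],
  [0,0.2,-0.4,0],
  [0,0.2,-0.4,0],
])

```text
time: 3.07
ee_pos: [579.6, -207.3, 61.2]
ee_rot: [1.495, 1.569, -0.203]
wrist_force: [0.7, -0.8, -0.0]
width: 0.601
```

Call:
servo_tool([
  [0,0,0,0],
  [0,0,0,0],
  [0,0,0,0],
  [0,0,0,0],
  [0,0,0,0],
  [0,0,0,0],
  [0,0,0,0],
], gripper=1)

```text
time: 3.65
ee_pos: [578.9, -207.6, 60.5]
ee_rot: [0.746, 1.571, -0.953]
wrist_force: [-2.4, -1.1, 3.7]
width: 0.225
```

Run:
```python
from h import *
go(578,-208.5,60,-0.125); s=get_state(); print(s['time'],s['wrist_force'],s['torque'],s['width'])
```

```text
shift cm [ 0.05 -0.08  0.1 ] roll -0.003 now [ 578.9 -207.6   60.5] yaw -0.128
3.65 [-2.43754002 -1.09276962  3.67722991] [ 0.01595048  0.18536959 -0.03340483] 0.22461161779991623
```

Call:
servo_tool([
  [-0.3,0,0,0],
  [-1,0,0,0],
  [-2.5,0,0,0],
  [-4.5,0,0,0],
  [-7,0,0,0],
  [-9.5,0,0,0],
  [-11.5,0,0,0],
  [-12.5,0,0,0],
  [-12.5,0,0,0],
  [-12.5,0,0,0],
  [-12.5,0,0,0],
])

```text
time: 4.57
ee_pos: [577.9, -207.2, 183.8]
ee_rot: [-1.713, 1.568, 2.871]
wrist_force: [0.1, -0.2, -2.3]
width: 0.229
```

Run:
```python
from h import *
s=get_state(); print(s['time'],s['wrist_force'],s['torque'],s['width'])
R,p=Rt(); print(p,tyaw(R)); 
go(487,227.3,200,0.118+np.pi/2-np.pi)
for n in("top","scene"):
  im=capture(n)
  c=proj(n,p+[0,0,-20])[0].astype(int); print(c)
  cv2.imwrite(f"pics/l{n}.png",cv2.resize(im[c[1]-60:c[1]+60,c[0]-75:c[0]+75],(750,600),interpolation=cv2.INTER_CUBIC))
  print([(round(d['score'],2),d['at'].round(1) if hasattr(d['at'],'round') else d['at']) for d in place_of(n,"spanner_pins")])
```

```text
4.5667 [ 0.1424034  -0.22172284 -2.33830442] [-0.02887659  0.02112001 -0.04438031] 0.228783243048455
[ 577.93169728 -207.18616349  183.77316896] -0.12821014883892312
shift cm [ -1.57 -14.58 -41.93] roll 1.325 now [ 577.9 -207.2  183.8] yaw -0.128
[409 210]
[]
[281 281]
[(0.91, [381.7, -256.0, -6.0]), (0.59, [579.8, -207.9, 142.1]), (0.32, [730.2, -168.7, 0.8])]
```

View pics/lscene.png

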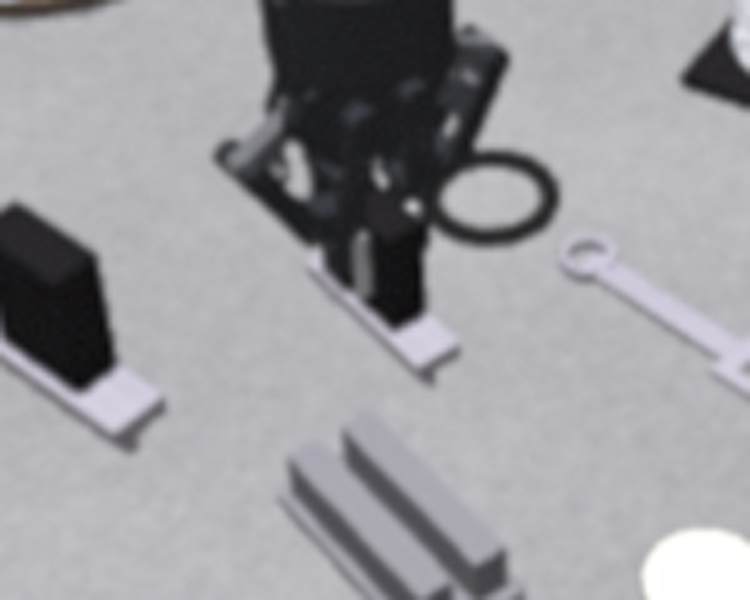

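View pics/ltop.png

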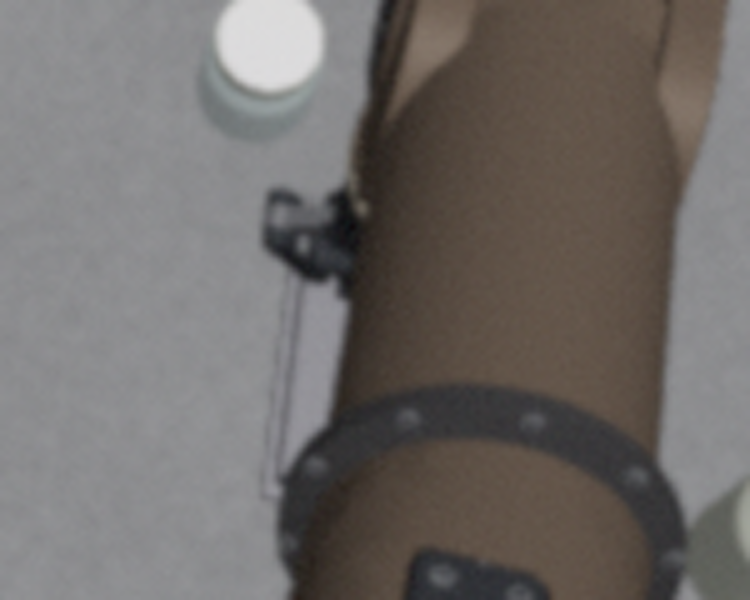

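Run:
```python
from h import *
im=cv2.imread("pics/lscene.png"); o=np.array([281-75,281-60])
p=np.array([577.9,-207.3,183.8]); a=-.128
c,s=np.cos(a),np.sin(a)
for off,col in ((0,(0,0,255)),):
  x,y=p[0]+c*off,p[1]+s*off
  def B(hx,hy,z):
    P=np.array([[x+c*i*hx-s*j*hy,y+s*i*hx+c*j*hy,z] for i,j in [(-1,-1),(1,-1),(1,1),(-1,1)]])
    q=((proj("scene",P)-o+.5)*5-.5).astype(int); cv2.polylines(im,[q.reshape(-1,1,2)],True,col,1)
  B(42,12,p[2]-14.4);B(22,10,p[2]+41.6)
  # empty stand: overlay rails
  x,y=575.5,-207.3
  for k in (1,-1):
    x,y=575.5-np.sin(-.125)*15.5*k,-207.3+np.cos(-.125)*15.5*k; B(55,9,36)
cv2.imwrite("pics/ov3.png",im[:, :])
```

```text
(no output)
```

View pics/ov3.png

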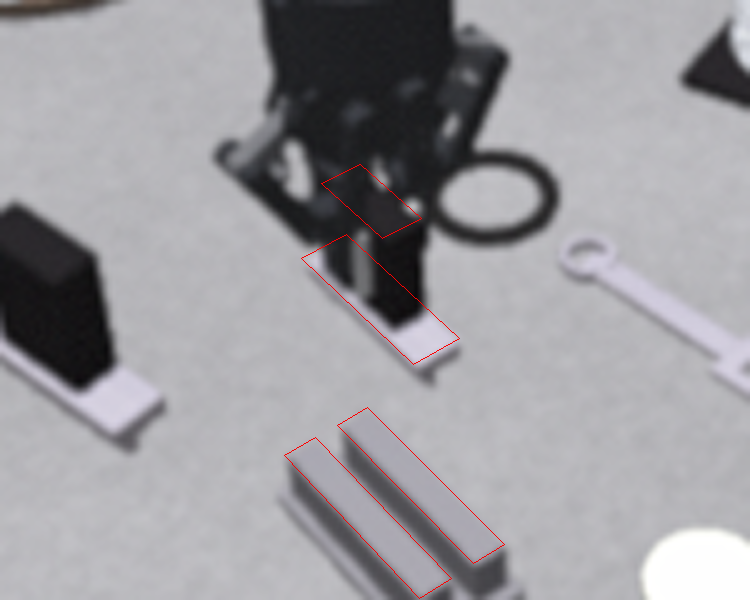

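Call:
servo_tool([
  [0,-0.3,-0.8,-0.07],
  [0,-1,-2.8,-0.17],
  [0,-1.9,-5.5,-0.28],
  [0,-2.9,-8.5,-0.39],
  [0,-4,-11.5,-0.5],
  [0,-5,-14.5,-0.62],
  [0,-6.1,-17.6,-0.74],
  [0,-7.2,-20.7,-0.86],
  [0,-8.3,-23.8,-0.98],
  [0,-9.3,-26.8,-1.1],
  [0,-10.3,-29.7,-1.22],
  [0,-11.3,-32.5,-1.34],
  [0,-12.2,-35.2,-1.46],
  [0,-13,-37.5,-1.57],
  [0,-13.7,-39.5,-1.67],
  [0,-14.2,-41,-1.75],
  [0,-14.5,-41.7,-1.8],
  [0,-14.6,-41.9,-1.817],
  [0,-14.6,-41.9,-1.817],
  [0,-14.6,-41.9,-1.817],
])

```text
time: 6.43
ee_pos: [487.8, 225.8, 184.9]
ee_rot: [-2.263, 1.57, -2.147]
wrist_force: [0.4, -1.0, -2.0]
width: 0.222
```

Run:
```python
from h import *
s=get_state(); print(s['time'],s['wrist_force'],s['torque'],s['width'],s['joint_positions'].round(2))
R,p=Rt(); print(p,tyaw(R)); 
go(487,226.5,145,0.118+np.pi/2-np.pi)
```

```text
6.4333 [ 0.39277036 -0.95791067 -2.03413991] [-0.00706633 -0.02605987 -0.06122049] 0.22242931764406826 [-0.12  0.4  -0.55  1.81  0.25  1.   -0.65]
[487.81237796 225.8390298  184.92276242] -1.4552971594809545
shift cm [ 3.99  0.08 -0.07] roll -0.003 now [487.8 225.8 184.9] yaw -1.455
```

Call:
servo_tool([
  [0.6,0,0,0],
  [1.6,0.04,-0.03,0],
  [2.7,0.08,-0.07,0],
  [3.6,0.08,-0.07,0],
  [4.1,0.08,-0.07,0],
  [4.2,0.08,-0.07,0],
  [4.2,0.08,-0.07,0],
  [4.2,0.08,-0.07,0],
])

```text
time: 7.1
ee_pos: [487.0, 227.7, 143.4]
ee_rot: [0.733, 1.57, 0.85]
wrist_force: [0.2, -0.5, -2.3]
width: 0.229
```

Run:
```python
from h import *
s=get_state(); print(s['time'],s['wrist_force'],s['torque'],s['width'])
R,p=Rt(); print(p,tyaw(R),R.round(3)); 
for n in("top","scene"):
  im=capture(n)
  c=proj(n,[487,227,110])[0].astype(int); print(c)
  cv2.imwrite(f"pics/m{n}.png",cv2.resize(im[c[1]-48:c[1]+48,c[0]-60:c[0]+60],(750,600),interpolation=cv2.INTER_CUBIC))
  print([(round(d['score'],2),d['at']) for d in place_of(n,"spanner_pins")][:3],[(round(d['score'],2),d['at']) for d in place_of(n,"ring_face")][:3])
```

```text
7.1 [ 0.24237774 -0.47110366 -2.29110397] [-0.01324703  0.00460748 -0.06514432] 0.2292884838606075
[487.04697871 227.65728183 143.44245301] -1.4528330044553572 [[ 0.    -0.118  0.993]
 [ 0.     0.993  0.118]
 [-1.     0.     0.   ]]
[221 253]
[(0.97, [383.9, -261.3, -0.5])] []
[371 203]
[(0.93, [385.9, -257.4, -3.3]), (0.63, [485.1, 229.2, 89.7])] [(0.74, [486.8, 229.8, 97.8])]
```

View pics/mscene.png

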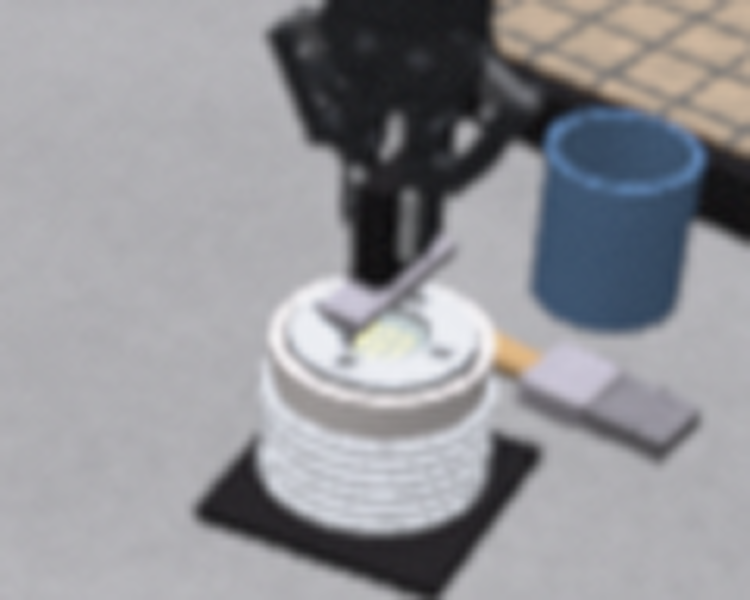

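View pics/mtop.png

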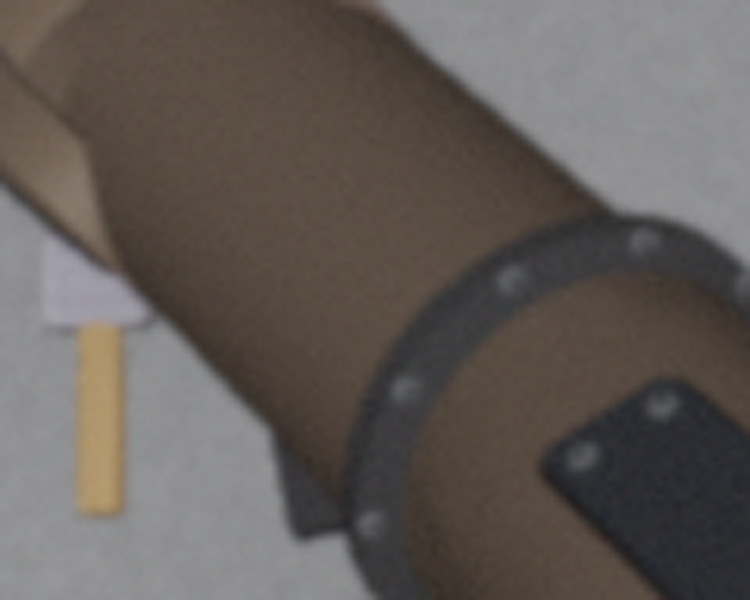

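Run:
```python
from h import *
im=cv2.imread("pics/mscene.png"); o=np.array([371-60,203-48]); k=6.25
im=cv2.resize(im,None,fx=2,fy=2)[420:840,480:1000]
def P(X): return ((((proj("scene",X)-o+.5)*k-.5)*2)-[480,420])
a=-1.453; T=np.array([487.05,227.5,143.4]); ax=np.array([np.cos(a),np.sin(a),0]); ay=np.array([-ax[1],ax[0],0])
def loop(c,hx,hy,ux,uy,col):
    q=P(np.array([c+i*hx*ux+j*hy*uy for i,j in [(-1,-1),(1,-1),(1,1),(-1,1)]])).astype(int); cv2.polylines(im,[q.reshape(-1,1,2)],True,col,1)
loop(T+[0,0,-14.4],42,12,ax,ay,(0,0,255)); 
for sgn in(1,-1): loop(T+sgn*32*ax+[0,0,-39.4],3.5,3.5,ax,ay,(0,0,255)); loop(T+sgn*32*ax+[0,0,-24.4],3.5,3.5,ax,ay,(0,128,255))
C=np.array([487,227.3,97])
for i in range(4):
    b=.118+i*np.pi/2; u=np.array([np.cos(b),np.sin(b),0]);v=np.array([-u[1],u[0],0]); loop(C+32*u,5,5,u,v,(0,200,0))
th=np.linspace(0,2*np.pi,60); q=P(C+np.c_[44*np.cos(th),44*np.sin(th),0*th]).astype(int); cv2.polylines(im,[q.reshape(-1,1,2)],True,(0,200,0),1)
cv2.imwrite("pics/ov4.png",im)
```

```text
(no output)
```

View pics/ov4.png

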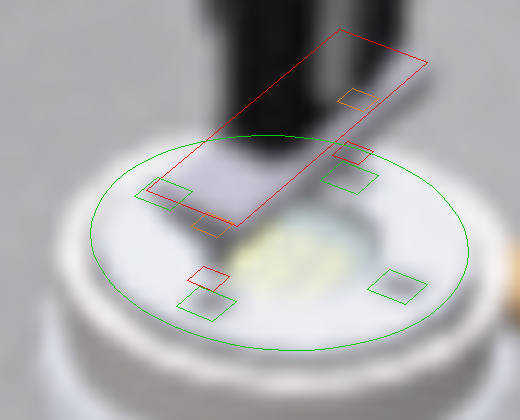

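Call:
servo_tool([
  [0.1,0,0,0],
  [0.2,0,0,0],
  [0.3,0,0,0],
  [0.4,0,0,0],
  [0.5,0,0,0],
  [0.6,0,0,0],
  [0.6,0,0,0],
  [0.6,0,0,0],
])

```text
time: 8.07
ee_pos: [486.8, 227.4, 137.2]
ee_rot: [-2.641, 1.571, -2.523]
wrist_force: [-0.2, 0.3, -2.2]
width: 0.23
```

Call:
servo_tool([
  [0.05,0,0,0],
  [0.1,0,0,0],
  [0.1,0,0,0],
  [0.1,0,0,0],
])

```text
time: 8.4
ee_pos: [486.9, 227.5, 136.3]
ee_rot: [-1.5, 1.571, -1.382]
wrist_force: [-0.1, 0.6, -2.7]
width: 0.226
```

Call:
servo_tool([
  [0.05,0,0,0],
  [0.1,0,0,0],
  [0.1,0,0,0],
  [0.1,0,0,0],
])

```text
time: 8.73
ee_pos: [486.9, 227.4, 135.2]
ee_rot: [-2.364, 1.571, -2.246]
wrist_force: [0.5, 0.4, -1.8]
width: 0.227
```

Call:
servo_tool([
  [0.05,0,0,0],
  [0.1,0,0,0],
  [0.1,0,0,0],
  [0.1,0,0,0],
])

```text
time: 9.07
ee_pos: [486.9, 227.4, 134.3]
ee_rot: [-2.26, 1.571, -2.142]
wrist_force: [-0.1, -0.1, -2.6]
width: 0.225
```

Call:
servo_tool([
  [0.05,0,0,0],
  [0.1,0,0,0],
  [0.1,0,0,0],
  [0.1,0,0,0],
])

```text
time: 9.4
ee_pos: [486.9, 227.4, 133.3]
ee_rot: [-2.198, 1.571, -2.08]
wrist_force: [0.9, -0.4, -2.2]
width: 0.227
```

Call:
servo_tool([
  [0.05,0,0,0],
  [0.1,0,0,0],
  [0.15,0,0,0],
  [0.15,0,0,0],
  [0.15,0,0,0],
])

```text
time: 9.82
ee_pos: [486.9, 227.4, 131.7]
ee_rot: [-2.526, 1.571, -2.408]
wrist_force: [-1.2, 0.1, -2.6]
width: 0.227
```

Call:
servo_tool([
  [0.05,0,0,0],
  [0.1,0,0,0],
  [0.15,0,0,0],
  [0.15,0,0,0],
  [0.15,0,0,0],
])

```text
time: 10.23
ee_pos: [486.8, 227.4, 130.2]
ee_rot: [-2.469, 1.571, -2.352]
wrist_force: [0.5, 0.8, -2.4]
width: 0.228
```

Run:
```python
from h import *
s=get_state(); print(s['time'],s['wrist_force'],s['torque'],s['width'],s['ee_pos'])
im=capture("scene"); o=(371-60,203-48)
cv2.imwrite("pics/in1.png",cv2.resize(im[170:230,335:410],(750,600),interpolation=cv2.INTER_CUBIC))
```

```text
10.2333 [ 0.54618115  0.84009809 -2.37009119] [-0.00403743  0.00072592 -0.02422345] 0.22827269630519065 [486.84695025 227.42830385 130.24836311]
```

View pics/in1.png

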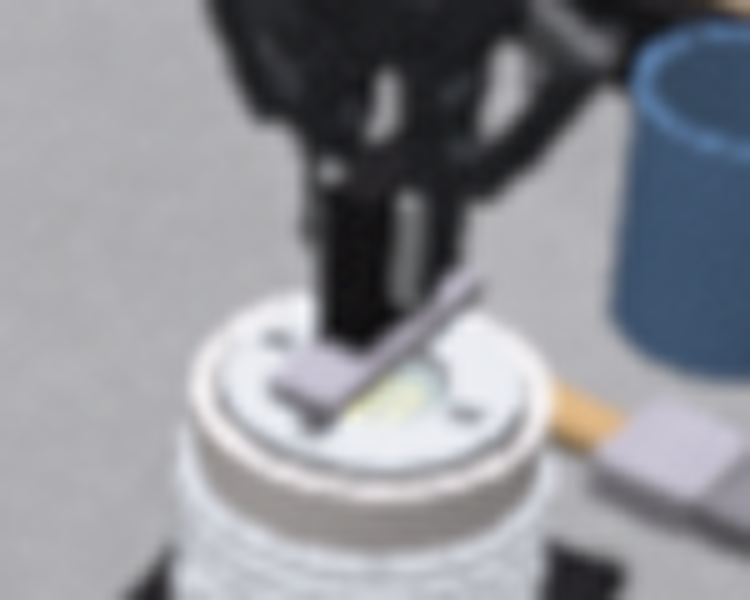

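The two unused holes show at (275,338) and (465,412), and the near pin goes into its hole at about (318,420). It is about 6 mm below the face with no force. I continue to the bottom.

Call:
servo_tool([
  [0.05,0,0,0],
  [0.1,0,0,0],
  [0.15,0,0,0],
  [0.2,0,0,0],
  [0.2,0,0,0],
  [0.2,0,0,0],
])

```text
time: 10.78
ee_pos: [486.8, 227.5, 128.3]
ee_rot: [-2.842, 1.571, -2.724]
wrist_force: [0.3, 0.8, -1.9]
width: 0.229
```

Call:
servo_tool([
  [0.05,0,0,0],
  [0.08,0,0,0],
  [0.08,0,0,0],
  [0.08,0,0,0],
])

```text
time: 11.12
ee_pos: [486.9, 227.4, 127.5]
ee_rot: [-1.108, 1.571, -0.99]
wrist_force: [0.5, 0.6, -1.8]
width: 0.227
```

Call:
servo_tool([
  [0.03,0,0,0],
  [0.06,0,0,0],
  [0.06,0,0,0],
  [0.06,0,0,0],
])

```text
time: 11.45
ee_pos: [486.9, 227.4, 127.0]
ee_rot: [-0.573, 1.571, -0.455]
wrist_force: [-0.1, -1.0, -0.8]
width: 0.225
```

Both pins are seated at full depth: TCP 127.0, 9.4 mm below face contact, with about 1.5 N bottom contact. Now the clockwise turn.

Call:
servo_tool([
  [0,0,0,0.015],
  [0,0,0,0.03],
  [0,0,0,0.045],
  [0,0,0,0.06],
  [0,0,0,0.075],
  [0,0,0,0.09],
  [0,0,0,0.105],
  [0,0,0,0.12],
  [0,0,0,0.12],
])

```text
time: 12.2
ee_pos: [487.3, 227.6, 127.0]
ee_rot: [0.263, 1.57, 0.259]
wrist_force: [2.3, -0.1, -0.7]
width: 0.224
```

```bash
cat > st.py <<'E'
from h import *
s=get_state(); R,p=Rt(); print(round(s['time'],2),s['wrist_force'].round(2),s['torque'].round(3),p.round(2),"yaw",round(tyaw(R),4),s['width'].round(3),s['joint_positions'].round(2))
E
python3 st.py
```

```text
Traceback (most recent call last):
  File "st.py", line 2, in <module>
    s=get_state(); R,p=Rt(); print(round(s['time'],2),s['wrist_force'].round(2),s['torque'].round(3),p.round(2),"yaw",round(tyaw(R),4),s['width'].round(3),s['joint_positions'].round(2))
                                                                                                                                       ^^^^^^^^^^^^^^^^
AttributeError: 'float' object has no attribute 'round'
```

```bash
sed -i "s/s\['width'\].round(3)/round(s['width'],3)/" st.py; python3 st.py
```

```text
12.2 [ 2.3  -0.15 -0.72] [-0.004 -0.654  0.206] [487.25 227.55 127.03] yaw 1.5674 0.224 [-0.17  0.46 -0.5   1.88  0.28  0.87 -0.81]
```

Call:
servo_tool([
  [0,0,0,0.02],
  [0,0,0,0.04],
  [0,0,0,0.06],
  [0,0,0,0.08],
  [0,0,0,0.1],
  [0,0,0,0.12],
  [0,0,0,0.14],
  [0,0,0,0.16],
  [0,0,0,0.16],
])

```text
time: 12.95
ee_pos: [487.2, 227.6, 127.1]
ee_rot: [0.5, 1.57, 0.336]
wrist_force: [5.2, -0.4, -1.0]
width: 0.23
```

```bash
python3 st.py
```

```text
12.95 [ 5.22 -0.38 -1.02] [ 0.186 -1.252  0.266] [487.19 227.57 127.05] yaw 1.4068 0.23 [-0.2   0.45 -0.46  1.88  0.26  0.86 -0.95]
```

Call:
servo_tool([
  [0,0,0.02,0.02],
  [0,0,0.04,0.04],
  [0,0,0.06,0.06],
  [0,0,0.06,0.08],
  [0,0,0.06,0.1],
  [0,0,0.06,0.12],
  [0,0,0.06,0.12],
])

```text
time: 13.53
ee_pos: [487.3, 227.5, 126.9]
ee_rot: [2.657, 1.571, 2.373]
wrist_force: [3.0, 1.7, -0.2]
width: 0.227
```

```bash
python3 st.py
```

```text
13.53 [ 2.96  1.71 -0.24] [ 0.557 -0.747  0.291] [487.32 227.54 126.92] yaw 1.287 0.227 [-0.22  0.45 -0.43  1.88  0.24  0.86 -1.05]
```

Call:
servo_tool([
  [0,0,0.01,0.015],
  [0,0,0.02,0.03],
  [0,0,0.03,0.045],
  [0,0,0.03,0.06],
  [0,0,0.03,0.075],
  [0,0,0.03,0.075],
])

```text
time: 14.03
ee_pos: [487.4, 227.5, 126.8]
ee_rot: [-2.89, 1.57, 3.035]
wrist_force: [1.1, 2.2, -0.1]
width: 0.227
```

```bash
python3 st.py
```

```text
14.03 [ 1.08  2.19 -0.07] [ 0.902 -0.225  0.237] [487.44 227.48 126.84] yaw 1.2127 0.227 [-0.23  0.45 -0.41  1.88  0.23  0.86 -1.11]
```

Call:
servo_tool([
  [0,0,0,0.015],
  [0,0,0,0.03],
  [0,0,0,0.045],
  [0,0,0,0.06],
  [0,0,0,0.06],
])

```text
time: 14.45
ee_pos: [487.5, 227.4, 126.8]
ee_rot: [-2.879, 1.57, 2.986]
wrist_force: [-0.9, 4.7, -0.6]
width: 0.229
```

```bash
python3 st.py
```

```text
14.45 [-0.91  4.73 -0.64] [1.123 0.056 0.229] [487.52 227.45 126.85] yaw 1.1525 0.229 [-0.24  0.44 -0.39  1.88  0.22  0.86 -1.16]
```

Call:
servo_tool([
  [0,0.03,0,0.012],
  [0,0.05,0,0.024],
  [0,0.05,0,0.036],
  [0,0.05,0,0.036],
])

```text
time: 14.78
ee_pos: [487.6, 227.5, 126.7]
ee_rot: [-2.084, 1.57, -2.538]
wrist_force: [-1.8, 3.0, -0.5]
width: 0.225
```

```bash
python3 st.py
```

```text
14.78 [-1.78  3.   -0.5 ] [0.72  0.457 0.272] [487.6  227.52 126.72] yaw 1.1166 0.225 [-0.25  0.44 -0.39  1.88  0.22  0.86 -1.2 ]
```

Call:
servo_tool([
  [0,0.02,0,0.012],
  [0,0.02,0,0.024],
  [0,0.02,0,0.036],
  [0,0.02,0,0.036],
])

```text
time: 15.12
ee_pos: [487.7, 227.7, 126.8]
ee_rot: [-1.895, 1.57, -2.385]
wrist_force: [-3.7, 1.5, -0.5]
width: 0.227
```

```bash
python3 st.py
```

```text
15.12 [-3.66  1.5  -0.47] [0.483 0.744 0.341] [487.69 227.65 126.76] yaw 1.0807 0.227 [-0.25  0.44 -0.38  1.88  0.21  0.85 -1.23]
```

Call:
servo_tool([
  [0,0,-0.03,0.01],
  [0,0,-0.05,0.02],
  [0,0,-0.05,0.02],
  [0,0,-0.05,0.02],
])

```text
time: 15.45
ee_pos: [487.6, 227.7, 126.8]
ee_rot: [-1.24, 1.57, -1.749]
wrist_force: [-1.2, 0.5, -1.0]
width: 0.223
```

```bash
python3 st.py; python3 st.py
```

```text
15.45 [-1.18  0.49 -0.97] [0.004 0.402 0.409] [487.62 227.73 126.81] yaw 1.0615 0.223 [-0.26  0.44 -0.37  1.89  0.21  0.85 -1.24]
15.45 [-1.18  0.49 -0.97] [0.004 0.402 0.409] [487.62 227.73 126.81] yaw 1.0615 0.223 [-0.26  0.44 -0.37  1.89  0.21  0.85 -1.24]
```

Call:
servo_tool([
  [0,0,0,0.008],
  [0,0,0,0.015],
  [0,0,0,0.015],
  [0,0,0,0.015],
])

```text
time: 15.78
ee_pos: [487.7, 227.8, 126.8]
ee_rot: [-1.128, 1.57, -1.652]
wrist_force: [-0.5, -1.1, -1.2]
width: 0.226
```

```bash
python3 st.py
```

```text
15.78 [-0.53 -1.14 -1.24] [-0.282  0.38   0.433] [487.65 227.82 126.84] yaw 1.0465 0.226 [-0.26  0.44 -0.37  1.89  0.21  0.85 -1.26]
```

Call:
servo_tool([
  [0,0,0,0.008],
  [0,0,0,0.015],
  [0,0,0,0.015],
  [0,0,0,0.015],
])

```text
time: 16.12
ee_pos: [487.6, 227.9, 126.9]
ee_rot: [-1.143, 1.57, -1.682]
wrist_force: [-2.2, -1.8, -0.6]
width: 0.227
```

```bash
python3 st.py
```

```text
16.12 [-2.19 -1.83 -0.59] [-0.484  0.286  0.504] [487.63 227.87 126.85] yaw 1.0316 0.227 [-0.26  0.44 -0.36  1.89  0.2   0.85 -1.27]
```

The torque climbs linearly from 0.25 to 0.50 N·m (about 16 N) as the commanded angle increases, so the ring is at its stop. Next I relax the twist and centre the pins in the holes before lifting.

Call:
servo_tool([
  [0,0,0,-0.02],
  [0,0,0,-0.04],
  [0,0,0,-0.06],
  [0,0,0,-0.08],
  [0,0,0,-0.1],
  [0,0,0,-0.12],
  [0,0,0,-0.12],
  [0,0,0,-0.12],
])

```text
time: 16.78
ee_pos: [487.7, 228.0, 126.9]
ee_rot: [2.793, 1.571, 2.374]
wrist_force: [-1.0, -2.8, -0.1]
width: 0.224
```

```bash
python3 st.py
```

```text
16.78 [-0.98 -2.85 -0.14] [-0.546  0.268 -0.009] [487.69 228.04 126.88] yaw 1.1513 0.224 [-0.24  0.44 -0.39  1.88  0.22  0.86 -1.17]
```

Call:
servo_tool([
  [0,-0.04,-0.02,0],
  [0,-0.06,-0.02,0],
  [-0.1,-0.06,-0.02,0],
  [-0.3,-0.06,-0.02,0],
  [-0.5,-0.06,-0.02,0],
  [-0.8,-0.06,-0.02,0],
  [-1.1,-0.06,-0.02,0],
  [-1.5,-0.06,-0.02,0],
  [-2.2,-0.06,-0.02,0],
  [-3.2,-0.06,-0.02,0],
  [-4.5,-0.06,-0.02,0],
  [-5.7,-0.06,-0.02,0],
  [-6,-0.06,-0.02,0],
  [-6,-0.06,-0.02,0],
  [-6,-0.06,-0.02,0],
])

```text
time: 18.03
ee_pos: [487.1, 227.6, 187.0]
ee_rot: [0.234, 1.571, -0.185]
wrist_force: [-0.4, 0.1, -1.8]
width: 0.229
```

```bash
python3 st.py
python3 - <<'E'
from h import *
go(578.4,-207.4,187,-0.128)
im=capture("scene"); cv2.imwrite("pics/up1.png",cv2.resize(im[140:236,311:431],(750,600),interpolation=cv2.INTER_CUBIC))
E
```

```text
18.03 [-0.38  0.05 -1.76] [-0.004  0.023  0.006] [487.14 227.6  186.96] yaw 1.1517 0.229 [-0.22  0.37 -0.41  1.82  0.18  0.99 -1.13]
shift cm [  0.   -36.02  26.04] roll 1.28 now [487.1 227.6 187. ] yaw 1.152
```

View pics/up1.png

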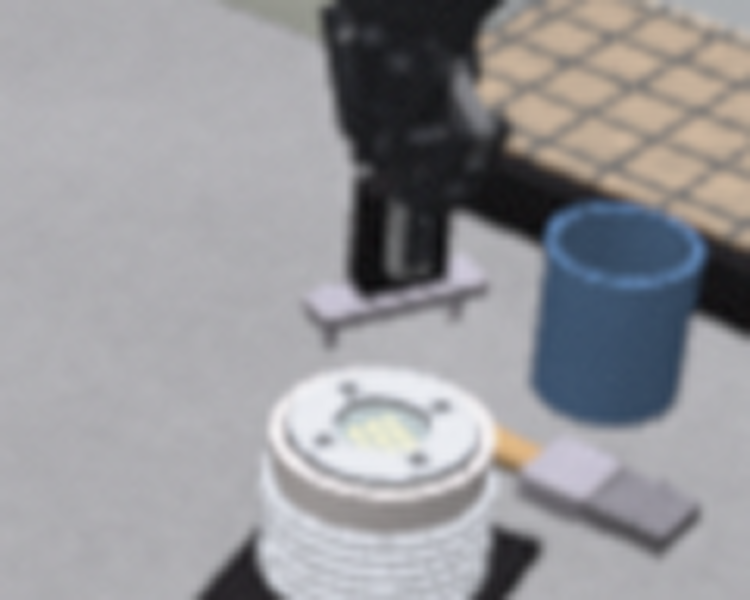

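The spanner is clear of the ring, and all four holes show again, at (348,387), (440,406), (323,440) and (417,459). I compute how far the ring turned.

Run:
```python
from h import *
q=np.array([(348,387),(440,406),(417,459),(323,440)])/6.25+[311,140]
X=ray("scene",q,97); c=X.mean(0); d=X-c
print(c,np.linalg.norm(d,axis=1),((np.arctan2(d[:,1],d[:,0])+np.pi/4-.45)%(np.pi/2)-np.pi/4+.45))
```

```text
[489.44022989 227.97791882  97.        ] [32.60738539 31.65459228 32.23139946 31.82793645] [1.18413552 1.20103401 1.18924903 1.21277141]
```

Call:
servo_tool([
  [0,-0.8,0.5,0.05],
  [0,-2.5,1.8,0.12],
  [0,-5,3.6,0.2],
  [0,-7.7,5.5,0.29],
  [0,-10.4,7.5,0.38],
  [0,-13.2,9.5,0.47],
  [0,-16,11.5,0.56],
  [0,-18.8,13.5,0.65],
  [0,-21.5,15.5,0.75],
  [0,-24.2,17.5,0.85],
  [0,-26.8,19.4,0.94],
  [0,-29.2,21.2,1.03],
  [0,-31.5,22.8,1.11],
  [0,-33.5,24.2,1.18],
  [0,-35,25.3,1.24],
  [0,-35.8,25.9,1.27],
  [0,-36,26,1.28],
  [0,-36,26,1.28],
  [0,-36,26,1.28],
  [0,-36,26,1.28],
])

```text
time: 19.75
ee_pos: [578.3, -204.9, 186.9]
ee_rot: [-2.913, 1.57, 1.675]
wrist_force: [0.2, 0.1, -1.7]
width: 0.224
```

```bash
python3 st.py
python3 - <<'E'
from h import *
go(578.4,-207.4,73,-0.128)
E
```

```text
19.75 [ 0.16  0.15 -1.72] [0.034 0.027 0.041] [ 578.3  -204.89  186.88] yaw -0.1249 0.224 [ 0.25  0.45  0.01  1.66 -0.    1.03 -1.44]
shift cm [11.39  0.04  0.26] roll 0.003 now [ 578.3 -204.9  186.9] yaw -0.125
```

The ring turned about 0.49 rad (0.118 to −0.374), which fits a start at 0–0.12 and the stop at 0.60. I settle the arm above the stand before lowering.

Call:
servo_tool([
  [1,0,0.05,0],
  [3,0,0.1,0],
  [5,0,0.1,0],
  [6,0,0.1,0],
  [6,0,0.1,0],
  [6,0,0.1,0],
  [6,0,0.1,0],
])

```text
time: 20.33
ee_pos: [578.7, -207.9, 127.8]
ee_rot: [1.462, 1.569, -0.237]
wrist_force: [0.3, 0.3, -2.4]
width: 0.229
```

```bash
python3 st.py
python3 - <<'E'
from h import *
go(578.4,-207.4,73,-0.128)
im=capture("scene"); R,p=Rt();c=proj("scene",p+[0,0,-60])[0].astype(int)
cv2.imwrite("pics/bk1.png",cv2.resize(im[c[1]-48:c[1]+48,c[0]-60:c[0]+60],(750,600),interpolation=cv2.INTER_CUBIC))
E
```

```text
20.33 [ 0.25  0.29 -2.45] [ 0.038 -0.036  0.049] [ 578.75 -207.89  127.77] yaw -0.1278 0.229 [ 0.25  0.52  0.01  1.72 -0.    0.91 -1.44]
shift cm [ 5.48 -0.05 -0.05] roll 0.0 now [ 578.7 -207.9  127.8] yaw -0.128
```

View pics/bk1.png

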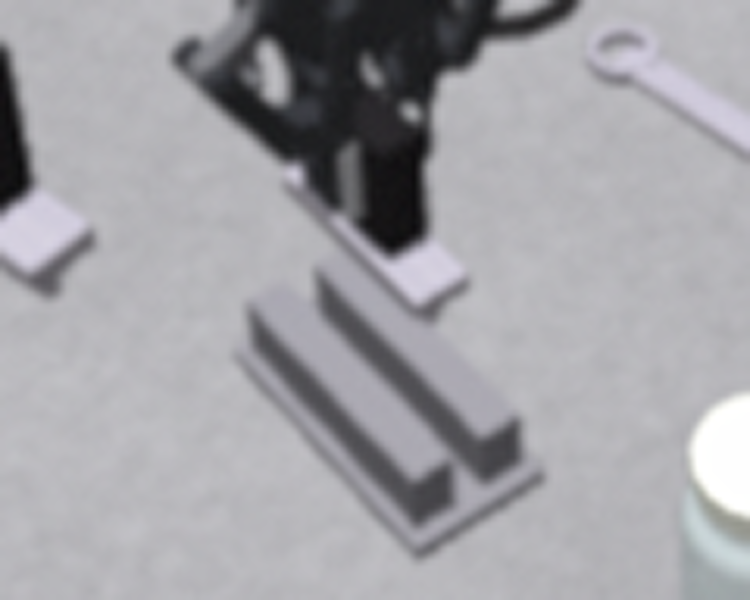

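The spanner hangs level and in line with the slot, whose near end is at about (470,465). I lower it.

Call:
servo_tool([
  [0.8,0,0,0],
  [2,-0.04,-0.04,0],
  [3.5,-0.04,-0.04,0],
  [4.5,-0.04,-0.04,0],
  [5,-0.04,-0.04,0],
  [5.2,-0.04,-0.04,0],
  [5.4,-0.04,-0.04,0],
  [5.6,-0.04,-0.04,0],
  [5.8,-0.04,-0.04,0],
  [5.9,-0.04,-0.04,0],
  [5.9,-0.04,-0.04,0],
  [5.9,-0.04,-0.04,0],
])

```text
time: 21.38
ee_pos: [577.8, -207.5, 68.1]
ee_rot: [1.335, 1.571, -0.364]
wrist_force: [0.3, 0.6, -1.5]
width: 0.229
```

```bash
python3 st.py
```

```text
21.38 [ 0.26  0.56 -1.45] [0.01  0.027 0.009] [ 577.83 -207.54   68.09] yaw -0.1283 0.229 [ 0.26  0.59  0.    1.77 -0.    0.79 -1.44]
```

Pins are in the slot with no side force. Lower to the rails (expected TCP about 60.4).

Call:
servo_tool([
  [0.15,0,0,0],
  [0.3,0,0,0],
  [0.45,0,0,0],
  [0.6,0,0,0],
  [0.7,0,0,0],
  [0.7,0,0,0],
  [0.7,0,0,0],
])

```text
time: 21.97
ee_pos: [577.7, -207.5, 60.8]
ee_rot: [-1.436, 1.571, -3.135]
wrist_force: [0.1, 0.4, -2.5]
width: 0.227
```

Call:
servo_tool([
  [0.05,0,0,0],
  [0.08,0,0,0],
  [0.08,0,0,0],
  [0.08,0,0,0],
])

```text
time: 22.3
ee_pos: [577.8, -207.5, 60.5]
ee_rot: [1.389, 1.57, -0.31]
wrist_force: [-2.3, 1.0, 4.3]
width: 0.227
```

```bash
python3 st.py
```

```text
22.3 [-2.28  1.    4.27] [ 0.177  0.356 -0.013] [ 577.81 -207.53   60.51] yaw -0.1283 0.227 [ 0.26  0.6   0.    1.77 -0.    0.77 -1.44]
```

Call:
servo_tool([
  [0,0,0,0],
  [0,0,0,0],
  [0,0,0,0],
  [0,0,0,0],
  [0,0,0,0],
  [0,0,0,0],
], gripper=-0.2)

```text
time: 22.8
ee_pos: [577.7, -207.5, 60.1]
ee_rot: [0.142, 1.571, -1.557]
wrist_force: [-0.8, -0.2, 0.3]
width: 0.598
```

Call:
servo_tool([
  [-0.5,0,0,0],
  [-1.5,0,0,0],
  [-3.5,0,0,0],
  [-6,0,0,0],
  [-9,0,0,0],
  [-12,0,0,0],
  [-15,0,0,0],
  [-18,0,0,0],
  [-20,0,0,0],
  [-20,0,0,0],
  [-20,0,0,0],
])

```text
time: 23.72
ee_pos: [578.4, -207.7, 262.4]
ee_rot: [1.435, 1.567, -0.264]
wrist_force: [-0.3, 0.1, -0.6]
width: 0.6
```

Call:
servo_tool([
  [0,-2,0,0],
  [0,-5,0,0],
  [0,-8,0,0],
  [0,-11,0,0],
  [0,-14,0,0],
  [0,-15,0,0],
  [0,-15,0,0],
  [0,-15,0,0],
])

```text
time: 24.38
ee_pos: [429.0, -188.3, 260.0]
ee_rot: [1.72, 1.571, 0.021]
wrist_force: [0.0, -0.5, -0.3]
width: 0.6
```

```bash
python3 st.py
python3 - <<'E'
from h import *
s=capture("scene"); t=capture("top"); cv2.imwrite("pics/fs.png",s); cv2.imwrite("pics/ft.png",t)
cv2.imwrite("pics/fsz.png",cv2.resize(s[260:370,220:350],(709,600),interpolation=cv2.INTER_CUBIC))
t0=cv2.imread("pics/top0.png"); f=lambda i:cv2.resize(i[195:265,370:440],(390,390),interpolation=cv2.INTER_CUBIC)
cv2.imwrite("pics/ftz.png",np.hstack([f(t0),f(t)]))
E
```

```text
24.38 [ 0.03 -0.5  -0.32] [-0.001 -0.046 -0.005] [ 428.96 -188.26  260.05] yaw -0.1284 0.6 [ 0.29  0.15  0.01  1.9  -0.    1.09 -1.4 ]
```

View pics/fs.png

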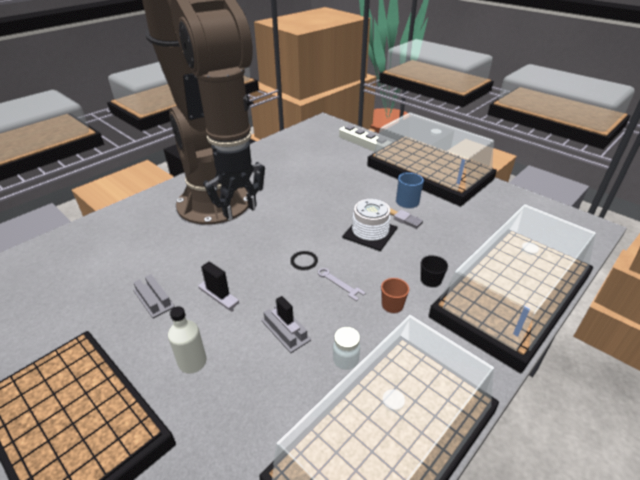

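View pics/fsz.png

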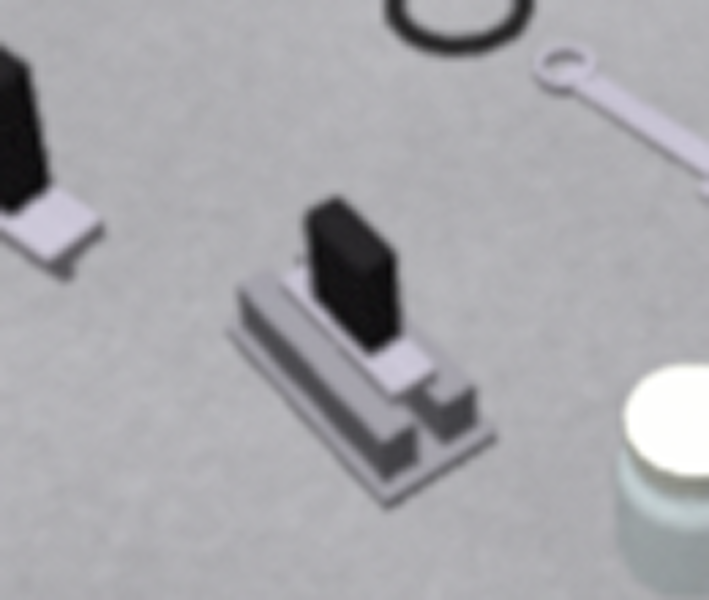

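View pics/ftz.png

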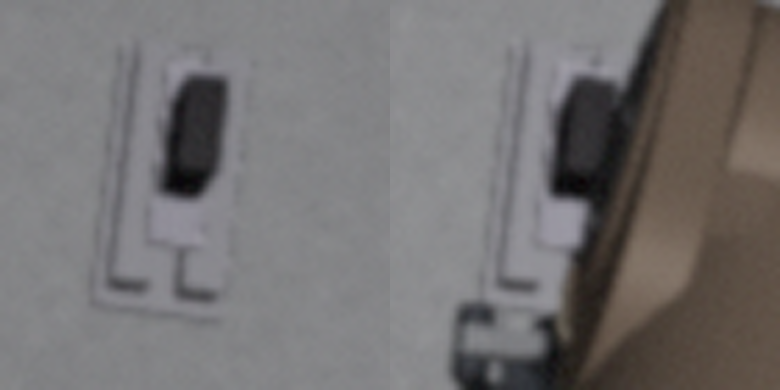

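The spanner is upright in its slot and in the top view matches where it started. In the scene view everything else is unmoved, and the arm is clear. I check the ring once more in the top view and hand in.

Run:
```python
from h import *
im=cv2.imread("pics/ft.png"); C=np.array([487.03,227.27,97])
g=[proj("top",C+32*np.array([np.cos(b),np.sin(b),0]))[0] for b in -.374+np.arange(4)*np.pi/2]
X=ray("top",holes(im,g),97); d=X-X.mean(0); print(X.mean(0),np.linalg.norm(d,axis=1),(np.arctan2(d[:,1],d[:,0])+.374+.7)%(np.pi/2)-.7-.374)
print(finish_job())
```

```text
[487.17431674 227.24052013  97.        ] [31.48200505 30.93630068 31.46264179 31.88375793] [-0.36027887 -0.37318036 -0.39038563 -0.37385155]
the job is handed in; nothing more can be done
None
```

The ring is turned clockwise to its stop, the spanner is back upright in its slot and released, and the job is handed in at about 24.5 s of the 72 s allowed.

- **Spanner and pins:** I took the smaller spanner from the far stand. I found the ring's holes by eye in the top camera and lowered the pins slowly. They dropped in first try, 9 mm deep, with only about 1.5 N felt at the bottom.
- **Turning the ring:** It turned at about 0.25 N·m. At the end the torque climbed steadily to 0.50 N·m, about 16 N over both pins, which I took as the stop. The downward press on the ring was about 2 N. I then relaxed the twist and lifted straight out.
- **Ring check:** The top camera showed the holes had moved from +0.118 to −0.374 rad, a turn of 0.49 rad. That fits a start between 0 and 0.12 with the stop at 0.60. I could not read the ring joint itself.
- **Spanner check:** In the final pictures the spanner sits in the slot as at the start and the gripper is open and clear. The top view of the stand is partly hidden by the arm.
- **Surroundings:** I saw nothing else in the scene moved. No check failed; sideways forces of up to about 5 N appeared while turning, and I eased them with small shifts.

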